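Return the bench kit to its shadow pads

TASK

Tidy the sample station: put the petri dish, the lidded specimen cup, the brown dropper bottle and the marker pen each on the grey pad that shows its own silhouette, centred on it, upright (the pen lying flat along its strip, either way round), and let go. Never tip the dish, cup or bottle over, and leave the conical flask and the red rubber bulb that stand among them where they are.

Things in the scene. Friction and masses are not known exactly. Their poses are not given: they have to be found in the camera images.
- petri_dish: shallow clear round petri dish with lid, pinkish filling, 60 mm across and 16 mm high, standing flat on the worktop, about 20 g. One rigid piece. Origin: centre of its underside; z is its axis, up when upright.
- specimen_cup: round white specimen cup with a fixed white screw lid, 64 mm high in all; the body is 45 mm across up to 51 mm height, the lid 51 mm across from there to the top; about 30 g. Stands upright in front of the robot (others at the far sides are scenery). Origin: centre of its underside; z is its axis, up when upright.
- dropper_bottle: small round brown glass bottle with a black rubber-teat cap, 102 mm high in all; the brown body is 32 mm across with straight walls from the foot to about 55 mm height, the cap collar 24 mm across at 62 to 77 mm, the teat 12 mm across above it; about 70 g. Stands upright in front of the robot (others at the far sides are scenery). Origin: centre of its underside; z is its axis, up when upright.
- marker: white marker pen with a black cap, lying flat; 140 mm long, 11 mm wide, 13 mm high; does not roll; can be gripped across the middle. Origin: middle of its length, on the underside; y runs along its length, z up.
- dish_pad: fixed flat light-grey mat, 84 x 84 mm square and 3 mm thick, lying on the worktop, with the silhouette of the petri dish (black disc 60 mm across with a thin light ring in it, 45 mm across) inlaid in black at its centre. Origin: centre of the underside; the centre of the silhouette is 3 mm above it. Target place of the petri dish. x and y lie along its sides, z up.
- cup_pad: fixed flat light-grey mat, 70 x 70 mm square and 3 mm thick, lying on the worktop, with the footprint of the specimen cup (plain black disc 47 mm across) inlaid in black at its centre. Origin: centre of the underside; the centre of the silhouette is 3 mm above it. Target place of the specimen cup. x and y lie along its sides, z up.
- bottle_pad: fixed flat light-grey mat, 56 x 56 mm square and 3 mm thick, lying on the worktop, with the footprint of the dropper bottle (plain black disc 33 mm across, the smallest) inlaid in black at its centre. Origin: centre of the underside; the centre of the silhouette is 3 mm above it. Target place of the dropper bottle. x and y lie along its sides, z up.
- marker_pad: fixed flat light-grey mat, 40 x 150 mm and 3 mm thick, lying on the worktop, with the silhouette of the marker (narrow black strip 12 x 137 mm) inlaid along its middle. Origin: centre of the underside; y runs along its length and along the strip, z up. Target place of the marker, either way round.
- flask: clear glass conical flask, 64 mm across at the foot, 103 mm high, standing loose among the things: not to be disturbed. Origin: centre of its underside.
- pipette_bulb: red rubber bulb lying loose on its side among the things, 42 mm wide, 85 mm long along y, 42 mm high: not to be disturbed. Origin: centre of its underside.
Mind the look-alikes: they are no part of the job. Of the things that look like the petri_dish, take the one that is farthest to the robot's right at the start.

How it is judged:
By the outcome, as a careful person would: the job done as asked, in the order asked, and still so for the second after the job is handed in, with the robot touching nothing.
It also fails if it takes over 118 s, if anything falls off the work surface, if the arm or the gripper's body presses on something with over 40 N, if the wrist force passes 120 N, or if a joint passes its speed limit or range.

ROBOT

A 6-joint arm with a two-finger parallel gripper is mounted at the origin on a cart in front of the work surface, level with it; the furniture and walls round the work are solid. World frame = base frame: x ahead of the robot, y to its left, z up, the work surface at z = 0. Lengths are in m, angles in rad, forces in N, time in s.
With the tool pointing down it reaches from about 0.35 to 0.875 m from the base axis. Payload 4.2 kg.
Tool frame: the origin (TCP) lies at the very end of the fingers, on their centre line; the grasp point (between the pads) lies 19 mm behind it; z points along the fingers, y is the line along which they close (so a half turn about z gives the same grasp; the last joint's range is limited). The gripper opens to 87 mm and grips with 3 to 60 N. Pads are 19 mm wide; open, the fingers measure 117 mm over their backs; the gripper's body (75 mm by 190 mm) begins 51 mm behind the grasp point.
Start: joints at [-0.896, 0.385, 0.008, 0, -1.194, -0.259], TCP at [0.252, -0.572, 0.223] pointing down, gripper open.
Joint ranges: [-3.14, 3.14], [-1.21, 2.06], [-1.07, 1.41], [-3.16, 2.05], [-2.99, -0.16], [-3.1, 3.1]. Speed limits (rad/s): [2.79, 2.79, 3.14, 3.14, 3.14, 3.14].

INTERFACE

Orientations are given as a unit quaternion [x, y, z, w].
In Python, from cell import state, snapshot, camera_info, sign_off gives the robot as it stands.
- The arm moves only by the tool apply_moves, never from a script. Its argument "motion" is a list of rows, each an object of numbers: "grip": the finger opening in mm, from 0 to 87; "dx", "dy", "dz": the shift along the tool's x, y, z in units of 40 mm (1.0 is 40 mm); "yaw": the turn about the tool's z in units of 5 degrees (1.0 is 5 degrees). In form: [{"grip": .., "dx": .., "dy": .., "dz": .., "yaw": ..}, ...]. A call has exactly 5 rows; each row is the pose to reach, as a shift and turn from the pose commanded when the call began, along the tool's axes at that moment; what a row does not reach only later rows make up. A row lasts 1/12 s, in which the tool goes at most 41.7 mm and 7.16 degrees, less where a joint would pass 70% of its speed; a pose out of reach is approached as far as the arm can. A call with a gripper value outside its range is refused whole. The fingers move at their own pace and stop on an object; the grip force is fixed at half the most. Time passes only in rows, so rows that repeat a pose let the fingers close, or fill a call up. It gives the time, the measured TCP pose, the force, the opening and the grip force at its end, in the units of the state.
- state(): the state, without advancing time (a new reading comes with each control period).
- snapshot(name): name is "side" or "top"; returns the picture (400x640x3 uint8, red, green, blue); there is no depth.
- camera_info(name): a dict with "fx", "fy", "cx", "cy" (pixels), "extrinsics" (4x4, takes a point from camera to world coordinates). Camera axes: x right, y down, z forward; pixel columns grow to the right and rows downward; lengths in m; the calibration is good to about 2 mm. A picture is of the moment at which its call begins. camera_info takes no time and is no camera call.
- sign_off(): hands the job in; it is judged then, once.
The state is a dict: "clock": time; "joint_positions": joint angles; "dq": joint speeds; "tau": joint torques, N m; "position": TCP position; "tcp_rot": TCP orientation; "wrist_force": force on the tool from outside, world axes, zero at the start; "moment": the same for the moment, N m; "opening": finger opening in m; "grip_force": force on a finger pad.
Only numpy, scipy, OpenCV 4.12 (cv2) and the standard library are available. Lean on these libraries where they do the work, as an engineer would, in place of code of your own. Each camera call takes 0.05 s, during which the arm holds its last target. There are 200 camera calls.

## Working session

There is one attempt and no reset: what is moved stays moved. The work goes in short steps, Python scripts to look and compute and a tool call to move; the robot and the scene stay as the last step left them, time stands still between calls to the robot, and variables do not carry over. Pictures are saved under pics/ and viewed, at most 14 in all, crops included, and the job is handed in when it is done.

Besides the shell and the picture viewer there is one more tool, called after "Call:" in YAML: its name, and indented under it one key for each argument. apply_moves: Moves the arm, as the interface text tells. Its arguments: {"type":"object","properties":{"motion":{"type":"array","items":{"type":"object","properties":{"grip":{"type":"number"},"dx":{"type":"number"},"dy":{"type":"number"},"dz":{"type":"number"},"yaw":{"type":"number"}}}}},"required":["motion"]}

```bash
mkdir -p pics; ls; python3 - <<'E'
from cell import *
import cv2
for n in("side","top"):
    cv2.imwrite(f"pics/{n}0.png",cv2.resize(snapshot(n)[:,:,::-1],(800,500),interpolation=cv2.INTER_CUBIC))
    print(n,camera_info(n))
print(state())
E
```

```text
pics
side {'fx': 480.2884304922705, 'fy': 480.2884304922705, 'cx': 320.3003583584155, 'cy': 192.69495730982288, 'extrinsics': array([[ 9.99984873e-01,  5.43034835e-04, -5.47352127e-03,
         5.14566089e-01],
       [ 4.86612146e-03, -5.51250269e-01,  8.34325753e-01,
        -1.19556338e+00],
       [-2.56421213e-03, -8.34339766e-01, -5.51244573e-01,
         8.40788839e-01],
       [ 0.00000000e+00,  0.00000000e+00,  0.00000000e+00,
         1.00000000e+00]])}
top {'fx': 420.60003432108425, 'fy': 420.60003432108425, 'cx': 323.29238724680647, 'cy': 199.26074580263733, 'extrinsics': array([[-2.30320512e-03, -9.85146517e-01,  1.71700426e-01,
         3.19248962e-01],
       [-9.99900851e-01, -1.16465334e-04, -1.40809912e-02,
         4.08513480e-02],
       [ 1.38918365e-02, -1.71715833e-01, -9.85048572e-01,
         1.19618219e+00],
       [ 0.00000000e+00,  0.00000000e+00,  0.00000000e+00,
         1.00000000e+00]])}
{'clock': 0.1, 'joint_positions': array([-8.96403528e-01,  3.85478560e-01,  6.80543531e-03, -4.26446145e-04,
       -1.19399664e+00, -2.58605938e-01]), 'dq': array([ 0.00014665, -0.00210764,  0.00194368,  0.00394758, -0.00096086,
       -0.00120084]), 'tau': array([-3.29915474e-04, -3.91691315e+01,  1.87935144e+01,  4.23187494e+00,
        1.34800893e-02, -6.39401560e-05]), 'position': array([ 0.25225569, -0.57126631,  0.22158773]), 'tcp_rot': array([-2.06322107e-01,  9.78483659e-01,  9.25769571e-04, -2.44287744e-04]), 'wrist_force': array([-0.6124298 ,  0.70683452,  0.44322683]), 'moment': array([ 0.00467618, -0.01933584,  0.02233856]), 'grip_force': 0.0, 'opening': 0.08693710275053894}
```

View pics/side0.png

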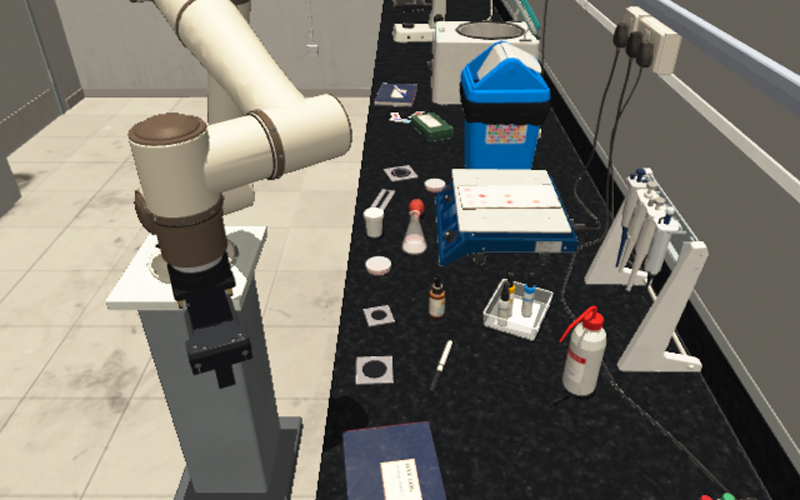

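View pics/top0.png

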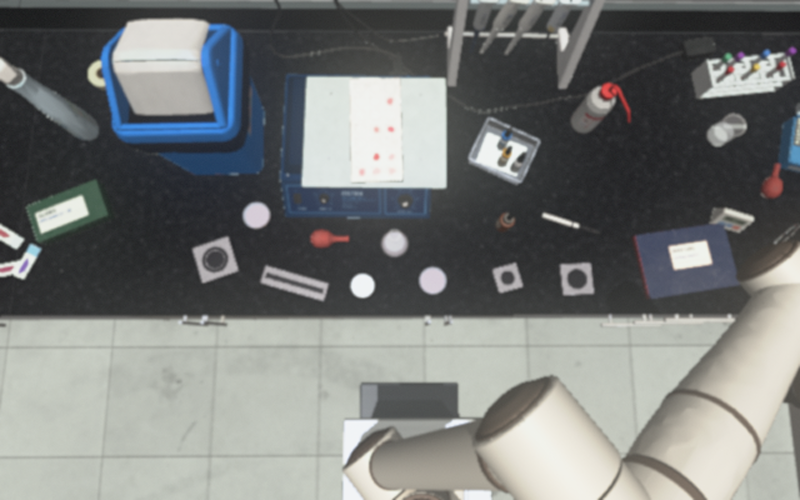

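The top view shows these items (800 px scale):

| Item | Pixel position |
|---|---|
| Dish, rightmost | (432,280) |
| Decoy dish | (257,215) |
| Cup | (362,286) |
| Bottle | (507,220) |
| Marker | (570,223) |
| Flask | (394,243) |
| Bulb | (325,239) |
| Dish pad | (215,260) |
| Marker pad | (294,283) |
| Bottle pad | (507,277) |
| Cup pad | (576,279) |

The side view shows the same items in a column, with the dish at (378,266) and the cup at (374,222). Next I'll take enlarged crops.

```bash
cat > h.py <<'E'
import numpy as np, cv2
from cell import *
def ray(n,u,v):
    c=camera_info(n);E=c["extrinsics"]
    d=E[:3,:3]@np.array([(u-c["cx"])/c["fx"],(v-c["cy"])/c["fy"],1]);return E[:3,3],d
def atz(n,u,v,z):
    o,d=ray(n,u,v);return o+d*(z-o[2])/d[2]
def tri(uvt,uvs):
    o1,d1=ray("top",*uvt);o2,d2=ray("side",*uvs)
    s=np.linalg.lstsq(np.c_[d1,-d2],o2-o1,rcond=None)[0]
    a,b=o1+d1*s[0],o2+d2*s[1];return (a+b)/2,np.linalg.norm(a-b)
def proj(n,p):
    c=camera_info(n);E=c["extrinsics"];q=E[:3,:3].T@(np.asarray(p)-E[:3,3])
    return np.array([c["fx"]*q[0]/q[2]+c["cx"],c["fy"]*q[1]/q[2]+c["cy"]])
def crop(im,x0,y0,w,h,k):
    o=cv2.resize(im[y0:y0+h,x0:x0+w,::-1],None,fx=k,fy=k,interpolation=cv2.INTER_CUBIC)
    for i in range(0,w,10): cv2.line(o,(i*k,0),(i*k,10 if (x0+i)%50==0 else 4),(0,255,0))
    for j in range(0,h,10): cv2.line(o,(0,j*k),(10 if (y0+j)%50==0 else 4,j*k),(0,255,0))
    return o
E
python3 - <<'E'
from h import *
t=snapshot("top");s=snapshot("side")
cv2.imwrite("pics/t1.png",crop(t,150,155,160,95,5))
cv2.imwrite("pics/t2.png",crop(t,330,155,160,95,5))
cv2.imwrite("pics/s1.png",np.hstack([crop(s,285,125,80,95,5),crop(s,285,220,80,95,5)]))
E
```

```text
(no output)
```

View pics/t1.png

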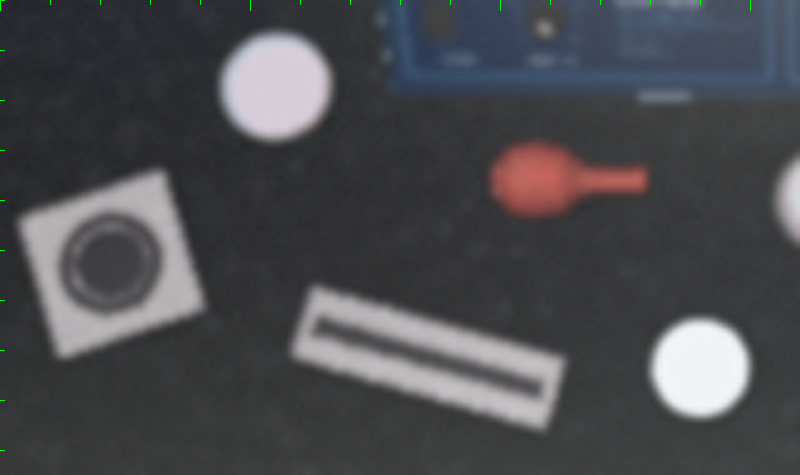

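View pics/t2.png

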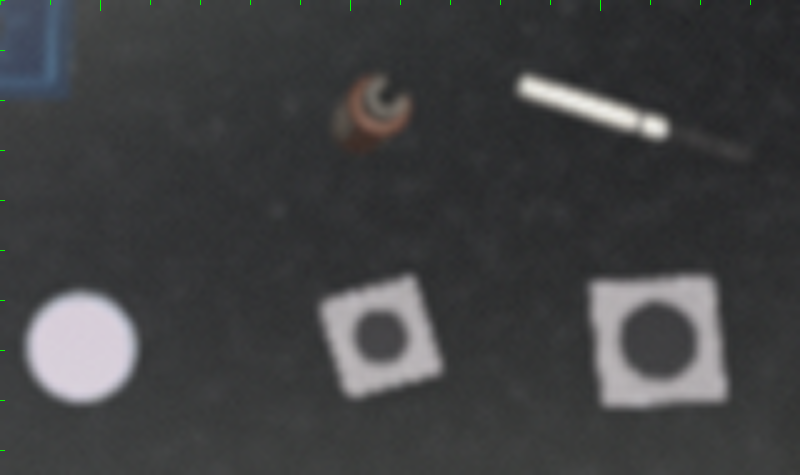

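View pics/s1.png

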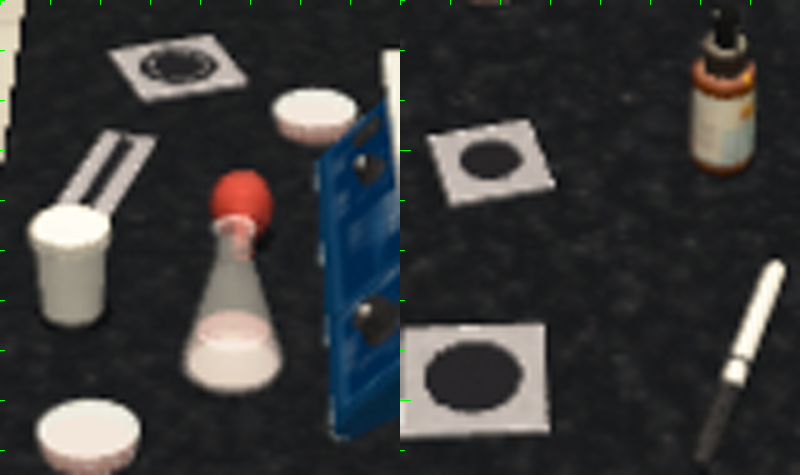

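The crops give these centres (5x crop pixels):

| Item | t1 / t2 (top view) | s1 (side view) |
|---|---|---|
| Dish pad disc | t1 (110,261) | (179,66) |
| Marker pad | t1 (429,357) | partly hidden by the cup |
| Cup lid | t1 (701,368) | (71,225) |
| Dish | t2 (81,347) | (88,433) |
| Bottle pad | t2 (381,335) | (490,160) |
| Cup pad | t2 (658,341) | (473,377) |
| Marker ends | t2 (522,85) and (748,155) | (776,264) and (703,458) |
| Bottle teat | t2 ~(384,92) | top (728,12), base centre (722,157) |

```bash
python3 - <<'E'
from h import *
np.set_printoptions(precision=4,suppress=True)
f=lambda p,x0,y0:(x0+(p[0]+.5)/5-.5,y0+(p[1]+.5)/5-.5)
T1=lambda *p:f(p,150,155);T2=lambda *p:f(p,330,155);SL=lambda *p:f(p,285,125);SR=lambda *p:f((p[0]-400,p[1]),285,220)
for n,a,b in [("dishpad",T1(110,261),SL(179,66)),("cuptop",T1(701,368),SL(71,225)),("dishtop",T2(81,347),SL(88,433)),
 ("botpad",T2(381,335),SR(490,160)),("cuppad",T2(658,341),SR(473,377)),("mkW",T2(522,85),SR(776,264)),("mkB",T2(748,155),SR(703,458)),
 ("teat",T2(384,92),SR(728,12)),("mpadfar",T1(315,286),SL(156,138))]:
    print(n,*tri(a,b))
print("botbase side",atz("side",*SR(722,157),0), "teat side .102",atz("side",*SR(727,12),.102),"top",atz("top",*T2(384,92),.1))
print("cup base side",atz("side",*SL(71,306),0)," cup lid top@.064",atz("top",*T1(701,368),.064))
print("dish@16",atz("top",*T2(81,347),.016))
for n,q in [("dp",[T1(18,218),T1(162,170),T1(205,308),T1(60,358)]),("mp",[T1(315,286),T1(565,357),T1(546,430),T1(292,356)]),("strip",[T1(316,322),T1(543,390)]),
 ("bp",[T2(320,302),T2(415,275),T2(442,373),T2(350,397)]),("cp",[T2(590,284),T2(715,277),T2(727,400),T2(603,406)])]:
    P=np.array([atz("top",*x,.003) for x in q])[:,:2]; print(n,P.mean(0),np.linalg.norm(np.diff(P,axis=0),axis=1)); print(P.tolist() if n in("mp","strip") else "")
P=[atz("top",*T2(522,85),.0065),atz("top",*T2(748,155),.0065)];print("mk",np.mean(P,0),P[1]-P[0])
print("flask base side",atz("side",*SL(232,362),0),"neck top",atz("side",*SL(233,225),.103))
print("bulb",atz("top",*T1(537,180),.021),atz("top",*T1(647,180),.021))
E
```

```text
dishpad [0.5052 0.4579 0.0009] 0.0009046872910085429
cuptop [0.4378 0.1153 0.0624] 0.00048424959082411404
dishtop [ 0.4539 -0.0398  0.0116] 0.0013899155475344065
botpad [ 0.4614 -0.2123  0.0028] 0.0020475117611914117
cuppad [ 0.4584 -0.3714  0.0027] 0.0009664688316235651
mkW [ 0.6077 -0.2987  0.0083] 0.0007661691007197018
mkB [ 0.566  -0.428   0.0089] 0.0007799134089011342
teat [ 0.5845 -0.1997  0.0918] 0.0013779049467560896
mpadfar [0.4897 0.3398 0.0028] 0.002292430653613293
botbase side [ 0.5846 -0.2066  0.    ] teat side .102 [ 0.5837 -0.2131  0.102 ] top [ 0.5819 -0.1979  0.1   ]
cup base side [0.4362 0.1175 0.    ]  cup lid top@.064 [0.4374 0.1152 0.064 ]
dish@16 [ 0.4541 -0.0394  0.016 ]
dp [0.5041 0.4564] [0.0853 0.0851 0.0852]

mp [0.4501 0.2735] [0.1491 0.0425 0.1509]
[[0.4908582720072112, 0.33988019504284234], [0.45005223522840554, 0.19651590944689945], [0.4086460069615578, 0.2063029777181533], [0.45074293597309895, 0.35117271185955684]]
strip [0.4507 0.2735] [0.1356]
[[0.4701645563089287, 0.3384287736569737], [0.43127956914527277, 0.2085428574599588]]
bp [ 0.4615 -0.2126] [0.0574 0.0581 0.0548]

cp [ 0.4586 -0.3716] [0.0727 0.071  0.0713]

mk [ 0.5877 -0.364   0.0065] [-0.0416 -0.1297  0.    ]
flask base side [0.5399 0.0526 0.    ] neck top [0.5394 0.047  0.103 ]
bulb [0.549  0.2123 0.021 ] [0.5491 0.1499 0.021 ]
```

The heights agree with the text, and the pad centres and sizes check out. First move: square the tool up (tool y along world y) and head towards the dish.

Call:
apply_moves:
  motion:
    - {"grip": 87, "dx": -0.98, "dy": 0.4, "dz": 0.1, "yaw": 1}
    - {"grip": 87, "dx": -1.96, "dy": 0.8, "dz": 0.2, "yaw": 2}
    - {"grip": 87, "dx": -2.94, "dy": 1.2, "dz": 0.3, "yaw": 3}
    - {"grip": 87, "dx": -3.92, "dy": 1.6, "dz": 0.4, "yaw": 4}
    - {"grip": 87, "dx": -4.9, "dy": 2, "dz": 0.5, "yaw": 4.76}

```text
clock: 0.62
position: [0.3973, -0.4209, 0.2027]
tcp_rot: [0.002, 1.0, 0.0, -0.0]
wrist_force: [0.2, -1.2, -0.1]
opening: 0.0868
grip_force: 0.0
```

```bash
cat >> h.py <<'E'
from scipy.spatial.transform import Rotation as Ro
np.set_printoptions(precision=4,suppress=True)
def go(p,ang=None):
    "units to reach p with tool y at world angle ang(deg)"
    s=state();R=Ro.from_quat(s["tcp_rot"]).as_matrix();u=R.T@(np.array(p)-s["position"])/.04
    a=np.degrees(np.arctan2(R[1,1],R[0,1]));y=0 if ang is None else ((a-ang+90)%180-90)/5
    print("t",round(s["clock"],2),"pos",s["position"],"yang",round(a,2),"j6",round(s["joint_positions"][5],2),"open",round(s["opening"]*1000,1),"F",s["wrist_force"],"-> d",u,"yaw",round(y,2))
E
python3 -c "
from h import *
go((.454,-.0396,.15),90)
f=lambda x,y,a,b:(a+(x+.5)/5-.5,b+(y+.5)/5-.5)
print(atz('top',*f(110,261,150,155),.003),atz('top',*f(381,335,330,155),.003),atz('top',*f(658,341,330,155),.003),atz('top',*f(379,105,330,155),.058))
t=snapshot('top');s=snapshot('side')
cv2.imwrite('pics/b1.png',np.hstack([crop(t,390,165,30,30,13),crop(s,337,215,30,45,13)[:390]]))
cv2.imwrite('pics/b1.png',np.hstack([np.pad(crop(t,390,165,30,30,12),((0,180),(0,0),(0,0))),crop(s,335,213,30,45,12)]))
"
```

```text
t 0.62 pos [ 0.3973 -0.4209  0.2027] yang 89.76 j6 -1.04 open 86.8 F [ 0.1791 -1.1774 -0.1275] -> d [-1.3785  9.5383  1.3189] yaw -0.05
[0.5053 0.4572 0.003 ] [ 0.4624 -0.2122  0.003 ] [ 0.4588 -0.3712  0.003 ] [ 0.5845 -0.204   0.058 ]
```

View pics/b1.png

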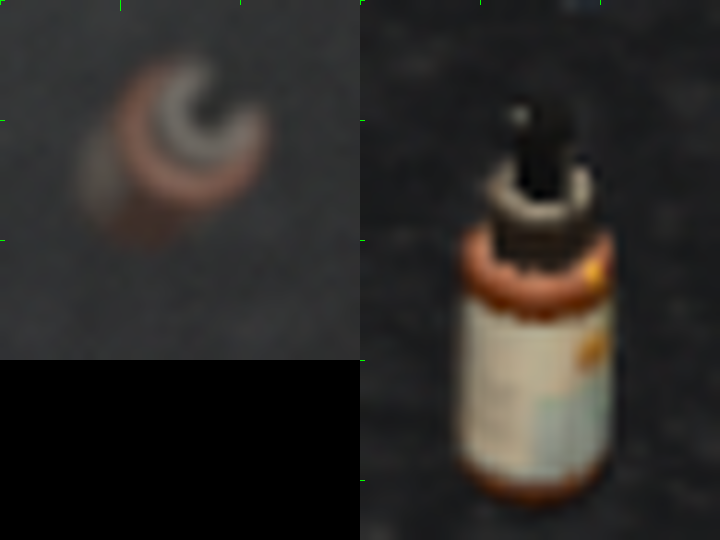

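The bottle crop shows the brown shoulder circle in the top view at about (194,136) and the collar ring at (203,108). In the side view the collar top is at about (540,190) and the base centre at about (536,460).

Call:
apply_moves:
  motion:
    - {"grip": 87, "dx": -0.28, "dy": 1.0, "dz": 0.1}
    - {"grip": 87, "dx": -0.56, "dy": 2.0, "dz": 0.3}
    - {"grip": 87, "dx": -0.84, "dy": 3.0, "dz": 0.6}
    - {"grip": 87, "dx": -1.1, "dy": 4.0, "dz": 0.9}
    - {"grip": 87, "dx": -1.38, "dy": 5.0, "dz": 1.3}

```text
validation failed for argument at $.mo...
```

Call:
apply_moves:
  motion:
    - {"grip": 87, "dy": 1.0}
    - {"grip": 87, "dy": 2.0}
    - {"grip": 87, "dy": 3.0}
    - {"grip": 87, "dy": 4.0}
    - {"grip": 87, "dy": 4.55}

```text
validation failed for argument at $.mo...
```

```bash
python3 -c "
from h import *
T=lambda x,y:(390+(x+.5)/12-.5,165+(y+.5)/12-.5)
S=lambda x,y:(335+(x-360+.5)/12-.5,213+(y+.5)/12-.5)
print(atz('top',*T(194,136),.057),atz('top',*T(203,108),.077),tri(T(203,108),S(540,190)),atz('side',*S(540,190),.077),atz('side',*S(536,460),0))
go((.454,-.0396,.004),90)
"
```

```text
[ 0.5839 -0.2051  0.057 ] [ 0.5858 -0.2031  0.077 ] (array([ 0.5851, -0.2036,  0.0746]), np.float64(0.002570772735866692)) [ 0.5836 -0.2073  0.077 ] [ 0.5852 -0.2061  0.    ]
t 0.72 pos [ 0.3996 -0.4186  0.2022] yang 90.32 j6 -1.04 open 86.9 F [ 0.3534  0.4514 -0.0182] -> d [-1.4139  9.4594  4.9672] yaw 0.06
```

All five fields are required in every row.

Call:
apply_moves:
  motion:
    - {"grip": 87, "dx": -0.28, "dy": 1.0, "dz": 0.1, "yaw": 0}
    - {"grip": 87, "dx": -0.56, "dy": 2.0, "dz": 0.3, "yaw": 0}
    - {"grip": 87, "dx": -0.84, "dy": 3.0, "dz": 0.6, "yaw": 0}
    - {"grip": 87, "dx": -1.1, "dy": 4.0, "dz": 0.9, "yaw": 0}
    - {"grip": 87, "dx": -1.38, "dy": 5.0, "dz": 1.3, "yaw": 0}

```text
clock: 1.13
position: [0.4503, -0.2269, 0.1535]
tcp_rot: [-0.0, 1.0, -0.0, 0.001]
wrist_force: [1.1, 0.8, 0.6]
opening: 0.0874
grip_force: 0.0
```

Call:
apply_moves:
  motion:
    - {"grip": 87, "dx": 0, "dy": 1.0, "dz": 0, "yaw": 0}
    - {"grip": 87, "dx": 0, "dy": 2.0, "dz": 0, "yaw": 0}
    - {"grip": 87, "dx": 0, "dy": 3.0, "dz": 0, "yaw": 0}
    - {"grip": 87, "dx": 0, "dy": 4.0, "dz": 0, "yaw": 0}
    - {"grip": 87, "dx": 0, "dy": 4.48, "dz": 0, "yaw": 0}

```text
clock: 1.55
position: [0.4497, -0.0463, 0.1535]
tcp_rot: [-0.002, 1.0, 0.0, 0.0]
wrist_force: [1.0, -1.0, -0.6]
opening: 0.0869
grip_force: 0.0
```

```bash
python3 -c "
from h import *
snapshot('top')
go((.454,-.0396,.004),90)
"
```

```text
t 1.6 pos [ 0.4501 -0.0452  0.1536] yang 90.27 j6 -1.83 open 87.0 F [-0.1113  1.7517 -0.3403] -> d [-0.0938  0.1359  3.74  ] yaw 0.05
```

Call:
apply_moves:
  motion:
    - {"grip": 87, "dx": -0.1, "dy": 0.12, "dz": 0.8, "yaw": 0.03}
    - {"grip": 87, "dx": -0.1, "dy": 0.12, "dz": 1.7, "yaw": 0.03}
    - {"grip": 87, "dx": -0.1, "dy": 0.12, "dz": 2.6, "yaw": 0.03}
    - {"grip": 87, "dx": -0.1, "dy": 0.12, "dz": 3.3, "yaw": 0.03}
    - {"grip": 87, "dx": -0.1, "dy": 0.12, "dz": 3.7, "yaw": 0.03}

```text
clock: 2.02
position: [0.452, -0.045, 0.0024]
tcp_rot: [0.001, 1.0, -0.0, -0.002]
wrist_force: [-0.2, -0.8, -0.1]
opening: 0.0872
grip_force: 0.0
```

```bash
python3 -c "
from h import *
s=snapshot('side');t=snapshot('top')
cv2.imwrite('pics/d1.png',np.hstack([crop(s,260,170,60,70,6),crop(t,315,180,70,70,6)]))
go((.454,-.0396,.004),90)
"
```

```text
t 2.12 pos [ 0.4524 -0.045   0.003 ] yang 89.86 j6 -1.83 open 87.4 F [-0.2594 -0.4284 -0.019 ] -> d [-0.0394  0.1345 -0.0245] yaw -0.03
```

View pics/d1.png

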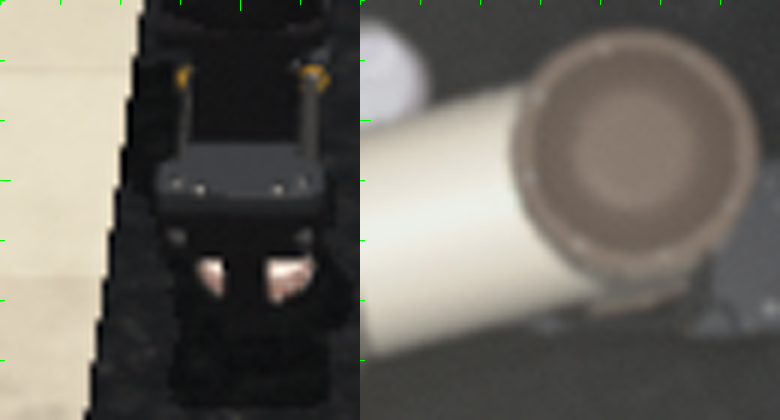

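The side view shows the fingers straddling the dish. The dish lies between them at about (250,280), and the finger covers its middle. I'll nudge and close.

Call:
apply_moves:
  motion:
    - {"grip": 87, "dx": -0.04, "dy": 0.13, "dz": 0, "yaw": 0}
    - {"grip": 80, "dx": -0.04, "dy": 0.13, "dz": 0, "yaw": 0}
    - {"grip": 72, "dx": -0.04, "dy": 0.13, "dz": 0, "yaw": 0}
    - {"grip": 65, "dx": -0.04, "dy": 0.13, "dz": 0, "yaw": 0}
    - {"grip": 56, "dx": -0.04, "dy": 0.13, "dz": 0, "yaw": 0}

```text
clock: 2.53
position: [0.456, -0.0389, 0.0062]
tcp_rot: [0.001, 1.0, 0.0, 0.001]
wrist_force: [0.1, -0.1, 0.4]
opening: 0.0681
grip_force: 0.0
```

Call:
apply_moves:
  motion:
    - {"grip": 54, "dx": 0, "dy": 0, "dz": 0, "yaw": 0}
    - {"grip": 54, "dx": 0, "dy": 0, "dz": 0, "yaw": 0}
    - {"grip": 54, "dx": 0, "dy": 0, "dz": 0, "yaw": 0}
    - {"grip": 54, "dx": 0, "dy": 0, "dz": 0, "yaw": 0}
    - {"grip": 54, "dx": 0, "dy": 0, "dz": 0, "yaw": 0}

```text
clock: 2.95
position: [0.4558, -0.039, 0.0058]
tcp_rot: [0.001, 1.0, 0.0, 0.0]
wrist_force: [-1.2, 0.3, 5.9]
opening: 0.0597
grip_force: 30.0
```

Call:
apply_moves:
  motion:
    - {"grip": 54, "dx": 0, "dy": 0, "dz": -0.2, "yaw": 0}
    - {"grip": 54, "dx": 0, "dy": 0, "dz": -0.5, "yaw": 0}
    - {"grip": 54, "dx": 0, "dy": 0, "dz": -1.0, "yaw": 0}
    - {"grip": 54, "dx": 0, "dy": 0, "dz": -1.7, "yaw": 0}
    - {"grip": 54, "dx": 0, "dy": 0, "dz": -2.5, "yaw": 0}

```text
clock: 3.37
position: [0.4542, -0.0394, 0.1056]
tcp_rot: [0.001, 1.0, -0.0, -0.002]
wrist_force: [1.6, 0.2, 0.4]
opening: 0.0593
grip_force: 30.0
```

```bash
python3 -c "
from h import *
snapshot('side');go((.505,.457,.12),90)
"
```

```text
t 3.42 pos [ 0.459  -0.0388  0.1124] yang 89.99 j6 -1.84 open 59.5 F [0.8041 0.3028 3.8932] -> d [-1.1482 12.396  -0.1711] yaw -0.0
```

Gripped at 59.5 mm. Carry it to the dish pad.

Call:
apply_moves:
  motion:
    - {"grip": 54, "dx": 0, "dy": 0.5, "dz": 0, "yaw": 0}
    - {"grip": 54, "dx": -0.1, "dy": 1.3, "dz": -0.1, "yaw": 0}
    - {"grip": 54, "dx": -0.2, "dy": 2.2, "dz": -0.2, "yaw": 0}
    - {"grip": 54, "dx": -0.3, "dy": 3.1, "dz": -0.2, "yaw": 0}
    - {"grip": 54, "dx": -0.4, "dy": 4.0, "dz": -0.2, "yaw": 0}

```text
clock: 3.83
position: [0.4718, 0.1224, 0.1139]
tcp_rot: [0.001, 1.0, 0.0, 0.001]
wrist_force: [0.5, -0.8, -1.3]
opening: 0.0595
grip_force: 30.0
```

Call:
apply_moves:
  motion:
    - {"grip": 54, "dx": -0.1, "dy": 0.9, "dz": 0, "yaw": 0}
    - {"grip": 54, "dx": -0.2, "dy": 1.8, "dz": 0, "yaw": 0}
    - {"grip": 54, "dx": -0.3, "dy": 2.7, "dz": 0, "yaw": 0}
    - {"grip": 54, "dx": -0.4, "dy": 3.6, "dz": 0, "yaw": 0}
    - {"grip": 54, "dx": -0.5, "dy": 4.5, "dz": 0, "yaw": 0}

```text
clock: 4.25
position: [0.492, 0.3025, 0.1133]
tcp_rot: [0.001, 1.0, -0.0, -0.0]
wrist_force: [0.8, -0.4, 0.4]
opening: 0.0596
grip_force: 30.0
```

Call:
apply_moves:
  motion:
    - {"grip": 54, "dx": -0.1, "dy": 0.9, "dz": 0, "yaw": 0}
    - {"grip": 54, "dx": -0.2, "dy": 1.8, "dz": 0, "yaw": 0}
    - {"grip": 54, "dx": -0.25, "dy": 2.7, "dz": 0, "yaw": 0}
    - {"grip": 54, "dx": -0.25, "dy": 3.4, "dz": 0, "yaw": 0}
    - {"grip": 54, "dx": -0.25, "dy": 3.9, "dz": 0, "yaw": 0}

```text
clock: 4.67
position: [0.5023, 0.4594, 0.1128]
tcp_rot: [0.0, 1.0, 0.0, 0.0]
wrist_force: [0.5, 0.1, 0.0]
opening: 0.0594
grip_force: 30.0
```

```bash
cat >> h.py <<'E'
def go(p,ang=90,n=8):
    Q=[];A=[]
    for i in range(n):
        snapshot("side");s=state();R=Ro.from_quat(s["tcp_rot"]).as_matrix();Q.append(s["position"]);A.append(np.degrees(np.arctan2(R[1,1],R[0,1]))%360)
    q=np.mean(Q,0);a=np.mean(A);c,sn=np.cos(np.radians(a)),np.sin(np.radians(a))
    d=(np.array(p)-q)/.04;Y=np.array([c,sn,0]);Z=np.array([0,0,-1.]);X=np.cross(Y,Z)
    print("t",round(s["clock"],2),"pos",q,"sd",np.std(Q,0),"yang",round(a,2),"j6",round(s["joint_positions"][5],2),"open",round(s["opening"]*1000,1),"F",s["wrist_force"],"-> d",X@d,Y@d,Z@d,"yaw",round(((a-ang+90)%180-90)/5,2))
E
python3 -c "
from h import *
go((.505,.457,.010),90)
"
```

```text
t 5.07 pos [0.5024 0.4575 0.1129] sd [0.0002 0.0023 0.0004] yang 89.91 j6 -2.55 open 59.4 F [-0.7786  0.1535  0.1625] -> d -0.06616095090719108 -0.011694816973336412 2.5717322350802747 yaw -0.02
```

Call:
apply_moves:
  motion:
    - {"grip": 54, "dx": -0.1, "dy": 0, "dz": 0.5, "yaw": 0}
    - {"grip": 54, "dx": -0.1, "dy": 0, "dz": 1.1, "yaw": 0}
    - {"grip": 54, "dx": -0.1, "dy": 0, "dz": 1.7, "yaw": 0}
    - {"grip": 54, "dx": -0.1, "dy": 0, "dz": 2.2, "yaw": 0}
    - {"grip": 54, "dx": -0.1, "dy": 0, "dz": 2.45, "yaw": 0}

```text
clock: 5.48
position: [0.5057, 0.4545, 0.0126]
tcp_rot: [0.002, 1.0, -0.002, -0.002]
wrist_force: [-0.1, -1.2, -0.6]
opening: 0.0594
grip_force: 30.0
```

```bash
python3 -c "
from h import *
go((.507,.457,.0085),90)
"
```

```text
t 5.88 pos [0.5069 0.4566 0.0156] sd [0.0008 0.0013 0.002 ] yang 89.86 j6 -2.54 open 59.3 F [ 0.8258 -0.2278  0.3657] -> d -0.002756574247145116 0.00940009484547033 0.17732887708901152 yaw -0.03
```

Call:
apply_moves:
  motion:
    - {"grip": 54, "dx": 0, "dy": 0, "dz": 0.06, "yaw": 0}
    - {"grip": 54, "dx": 0, "dy": 0, "dz": 0.11, "yaw": 0}
    - {"grip": 54, "dx": 0, "dy": 0, "dz": 0.15, "yaw": 0}
    - {"grip": 54, "dx": 0, "dy": 0, "dz": 0.17, "yaw": 0}
    - {"grip": 54, "dx": 0, "dy": 0, "dz": 0.17, "yaw": 0}

```text
clock: 6.3
position: [0.5066, 0.4569, 0.0089]
tcp_rot: [0.001, 1.0, -0.0, 0.0]
wrist_force: [-1.1, -1.0, 3.7]
opening: 0.0597
grip_force: 30.0
```

```bash
python3 -c "
from h import *
go((.507,.457,.0085),90,4)
"
```

```text
t 6.5 pos [0.5066 0.4569 0.0089] sd [0. 0. 0.] yang 89.89 j6 -2.54 open 59.4 F [-1.7214 -0.5634  4.6101] -> d -0.010093842133073593 0.0032842854980834834 0.010033496611867691 yaw -0.02
```

Contact is light, about 4 N. Release and retreat up.

Call:
apply_moves:
  motion:
    - {"grip": 64, "dx": 0, "dy": 0, "dz": 0, "yaw": 0}
    - {"grip": 72, "dx": 0, "dy": 0, "dz": 0, "yaw": 0}
    - {"grip": 80, "dx": 0, "dy": 0, "dz": 0, "yaw": 0}
    - {"grip": 86, "dx": 0, "dy": 0, "dz": 0, "yaw": 0}
    - {"grip": 86, "dx": 0, "dy": 0, "dz": 0, "yaw": 0}

```text
clock: 6.92
position: [0.5066, 0.4567, 0.008]
tcp_rot: [0.001, 1.0, -0.0, -0.0]
wrist_force: [-0.4, -0.0, 0.2]
opening: 0.0813
grip_force: 0.0
```

Call:
apply_moves:
  motion:
    - {"grip": 86, "dx": 0, "dy": 0, "dz": -0.5, "yaw": 0}
    - {"grip": 86, "dx": 0, "dy": 0, "dz": -1.2, "yaw": 0}
    - {"grip": 86, "dx": 0, "dy": 0, "dz": -2.0, "yaw": 0}
    - {"grip": 86, "dx": 0, "dy": 0, "dz": -2.8, "yaw": 0}
    - {"grip": 86, "dx": 0, "dy": 0, "dz": -3.4, "yaw": 0}

```text
clock: 7.33
position: [0.5072, 0.4574, 0.1474]
tcp_rot: [0.001, 1.0, 0.001, 0.001]
wrist_force: [0.2, 0.4, -0.0]
opening: 0.0862
grip_force: 0.0
```

Call:
apply_moves:
  motion:
    - {"grip": 86, "dx": 0.3, "dy": -1, "dz": 0, "yaw": 0}
    - {"grip": 86, "dx": 0.6, "dy": -2, "dz": 0, "yaw": 0}
    - {"grip": 86, "dx": 0.9, "dy": -3, "dz": 0, "yaw": 0}
    - {"grip": 86, "dx": 1.2, "dy": -4, "dz": 0, "yaw": 0}
    - {"grip": 86, "dx": 1.5, "dy": -5, "dz": 0, "yaw": 0}

```text
clock: 7.75
position: [0.4454, 0.2556, 0.1444]
tcp_rot: [0.001, 1.0, 0.0, 0.0]
wrist_force: [1.8, -0.5, 0.1]
opening: 0.0857
grip_force: 0.0
```

Call:
apply_moves:
  motion:
    - {"grip": 86, "dx": 0, "dy": -0.9, "dz": 0, "yaw": 0}
    - {"grip": 86, "dx": 0, "dy": -1.8, "dz": 0, "yaw": 0}
    - {"grip": 86, "dx": 0.1, "dy": -2.6, "dz": 0, "yaw": 0}
    - {"grip": 86, "dx": 0.2, "dy": -3.2, "dz": 0, "yaw": 0}
    - {"grip": 86, "dx": 0.2, "dy": -3.55, "dz": 0, "yaw": 0}

```text
clock: 8.17
position: [0.4366, 0.1128, 0.1444]
tcp_rot: [0.002, 1.0, -0.0, -0.0]
wrist_force: [0.2, -0.5, -0.3]
opening: 0.0859
grip_force: 0.0
```

```bash
python3 -c "
from h import *
go((.4375,.1155,.0385),90)
s=snapshot('side');t=snapshot('top')
cv2.imwrite('pics/d2.png',np.hstack([crop(s,280,120,60,60,6),crop(t,145,170,60,60,6)]))
"
```

```text
t 8.57 pos [0.438  0.1151 0.1446] sd [0.0006 0.0015 0.0001] yang 89.84 j6 -2.19 open 86.2 F [-0.2144 -0.1388  0.6977] -> d 0.011959157144499294 0.009980376686758599 2.6512637861245296 yaw -0.03
```

View pics/d2.png

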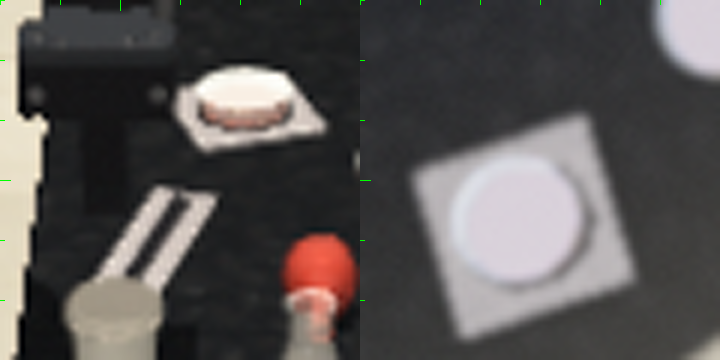

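The dish sits on its pad. In the top view the dish top is at (515,219) and the pad centre at (525,226). The expected parallax offset is about (-12,-5), so the dish is centred to about 1 mm. Now down onto the cup lid.

Call:
apply_moves:
  motion:
    - {"grip": 86, "dx": 0, "dy": 0.01, "dz": 0.6, "yaw": 0}
    - {"grip": 86, "dx": 0, "dy": 0.01, "dz": 1.2, "yaw": 0}
    - {"grip": 86, "dx": 0, "dy": 0.01, "dz": 1.8, "yaw": 0}
    - {"grip": 86, "dx": 0, "dy": 0.01, "dz": 2.3, "yaw": 0}
    - {"grip": 86, "dx": 0, "dy": 0.01, "dz": 2.65, "yaw": 0}

```text
clock: 9.08
position: [0.4372, 0.1158, 0.0366]
tcp_rot: [0.001, 1.0, -0.001, -0.001]
wrist_force: [-1.3, -0.3, -1.2]
opening: 0.0862
grip_force: 0.0
```

```bash
python3 -c "
from h import *
go((.4375,.1155,.0385),90)
"
```

```text
t 9.48 pos [0.4379 0.116  0.0381] sd [0.0011 0.0006 0.0016] yang 89.9 j6 -2.19 open 85.7 F [ 0.3509  0.0805 -0.5742] -> d 0.01025248285868604 -0.01279436257732246 -0.009499559733119022 yaw -0.02
```

Call:
apply_moves:
  motion:
    - {"grip": 78, "dx": 0, "dy": 0, "dz": 0, "yaw": 0}
    - {"grip": 70, "dx": 0, "dy": 0, "dz": 0, "yaw": 0}
    - {"grip": 62, "dx": 0, "dy": 0, "dz": 0, "yaw": 0}
    - {"grip": 57, "dx": 0, "dy": 0, "dz": 0, "yaw": 0}
    - {"grip": 53, "dx": 0, "dy": 0, "dz": 0, "yaw": 0}

```text
clock: 9.9
position: [0.438, 0.1158, 0.0385]
tcp_rot: [0.001, 1.0, 0.0, 0.0]
wrist_force: [-0.4, 0.1, 0.6]
opening: 0.0605
grip_force: 0.0
```

Call:
apply_moves:
  motion:
    - {"grip": 50, "dx": 0, "dy": 0, "dz": 0, "yaw": 0}
    - {"grip": 46, "dx": 0, "dy": 0, "dz": 0, "yaw": 0}
    - {"grip": 46, "dx": 0, "dy": 0, "dz": 0, "yaw": 0}
    - {"grip": 46, "dx": 0, "dy": 0, "dz": 0, "yaw": 0}
    - {"grip": 46, "dx": 0, "dy": 0, "dz": 0, "yaw": 0}

```text
clock: 10.32
position: [0.438, 0.1159, 0.0385]
tcp_rot: [0.001, 1.0, 0.0, 0.0]
wrist_force: [0.5, 0.2, 0.7]
opening: 0.0502
grip_force: 30.0
```

Call:
apply_moves:
  motion:
    - {"grip": 46, "dx": 0, "dy": 0, "dz": -0.2, "yaw": 0}
    - {"grip": 46, "dx": 0, "dy": 0, "dz": -0.5, "yaw": 0}
    - {"grip": 46, "dx": 0, "dy": 0, "dz": -1.0, "yaw": 0}
    - {"grip": 46, "dx": 0, "dy": 0, "dz": -1.6, "yaw": 0}
    - {"grip": 46, "dx": 0, "dy": 0, "dz": -2.2, "yaw": 0}

```text
clock: 10.73
position: [0.4375, 0.1155, 0.1276]
tcp_rot: [0.001, 1.0, -0.0, -0.001]
wrist_force: [1.1, 0.3, -0.3]
opening: 0.0497
grip_force: 30.0
```

```bash
python3 -c "
from h import *
go((.459,-.3713,.12),90,4)
"
```

```text
t 10.93 pos [0.4395 0.1166 0.1297] sd [0.0011 0.0005 0.002 ] yang 89.91 j6 -2.19 open 49.9 F [ 0.0042 -0.5105 -1.0043] -> d -0.5081193307404454 -12.197373506019211 0.24323410371735882 yaw -0.02
```

Call:
apply_moves:
  motion:
    - {"grip": 46, "dx": 0, "dy": -0.4, "dz": 0, "yaw": 0}
    - {"grip": 46, "dx": 0, "dy": -1.2, "dz": 0, "yaw": 0}
    - {"grip": 46, "dx": 0, "dy": -2.1, "dz": 0, "yaw": 0}
    - {"grip": 46, "dx": -0.1, "dy": -3.0, "dz": 0, "yaw": 0}
    - {"grip": 46, "dx": -0.1, "dy": -3.9, "dz": 0, "yaw": 0}

```text
clock: 11.35
position: [0.4408, -0.0417, 0.1254]
tcp_rot: [0.001, 1.0, -0.0, -0.001]
wrist_force: [0.6, 0.2, -1.0]
opening: 0.05
grip_force: 30.0
```

Call:
apply_moves:
  motion:
    - {"grip": 46, "dx": 0, "dy": -0.9, "dz": 0, "yaw": 0}
    - {"grip": 46, "dx": -0.1, "dy": -1.8, "dz": 0, "yaw": 0}
    - {"grip": 46, "dx": -0.1, "dy": -2.7, "dz": 0, "yaw": 0}
    - {"grip": 46, "dx": -0.2, "dy": -3.6, "dz": 0, "yaw": 0}
    - {"grip": 46, "dx": -0.2, "dy": -4.5, "dz": 0, "yaw": 0}

```text
clock: 11.77
position: [0.4484, -0.2219, 0.1252]
tcp_rot: [0.001, 1.0, 0.0, -0.001]
wrist_force: [0.7, 0.1, -0.1]
opening: 0.0495
grip_force: 30.0
```

Call:
apply_moves:
  motion:
    - {"grip": 46, "dx": 0, "dy": -0.9, "dz": 0, "yaw": 0}
    - {"grip": 46, "dx": -0.1, "dy": -1.8, "dz": 0, "yaw": 0}
    - {"grip": 46, "dx": -0.1, "dy": -2.7, "dz": 0, "yaw": 0}
    - {"grip": 46, "dx": -0.2, "dy": -3.3, "dz": 0, "yaw": 0}
    - {"grip": 46, "dx": -0.22, "dy": -3.78, "dz": 0, "yaw": 0}

```text
clock: 12.18
position: [0.4567, -0.3734, 0.1244]
tcp_rot: [0.002, 1.0, 0.001, -0.001]
wrist_force: [0.3, 1.0, -0.5]
opening: 0.0497
grip_force: 30.0
```

```bash
python3 -c "
from h import *
go((.459,-.3713,.0415),90)
"
```

```text
t 12.58 pos [ 0.4569 -0.3717  0.1251] sd [0.0004 0.0018 0.0007] yang 89.81 j6 -1.17 open 50.3 F [-0.2893  0.4439  0.0575] -> d -0.05180534475188411 0.010430109942456581 2.0891673139321014 yaw -0.04
```

Call:
apply_moves:
  motion:
    - {"grip": 46, "dx": -0.05, "dy": 0.01, "dz": 0.5, "yaw": 0}
    - {"grip": 46, "dx": -0.05, "dy": 0.01, "dz": 1.0, "yaw": 0}
    - {"grip": 46, "dx": -0.05, "dy": 0.01, "dz": 1.5, "yaw": 0}
    - {"grip": 46, "dx": -0.05, "dy": 0.01, "dz": 1.8, "yaw": 0}
    - {"grip": 46, "dx": -0.05, "dy": 0.01, "dz": 1.95, "yaw": 0}

```text
clock: 13.0
position: [0.4588, -0.3695, 0.0467]
tcp_rot: [0.001, 1.0, 0.001, -0.001]
wrist_force: [0.5, 0.1, -0.3]
opening: 0.0496
grip_force: 30.0
```

```bash
python3 -c "
from h import *
go((.459,-.3713,.0415),90)
"
```

```text
t 13.4 pos [ 0.4601 -0.3708  0.0488] sd [0.0006 0.0006 0.0011] yang 89.91 j6 -1.17 open 50.0 F [-0.5324 -0.2273 -0.0569] -> d 0.026301969296695947 -0.012948231813629765 0.18334651600933669 yaw -0.02
```

Call:
apply_moves:
  motion:
    - {"grip": 46, "dx": 0.02, "dy": -0.01, "dz": 0.06, "yaw": 0}
    - {"grip": 46, "dx": 0.02, "dy": -0.01, "dz": 0.11, "yaw": 0}
    - {"grip": 46, "dx": 0.02, "dy": -0.01, "dz": 0.15, "yaw": 0}
    - {"grip": 46, "dx": 0.02, "dy": -0.01, "dz": 0.18, "yaw": 0}
    - {"grip": 46, "dx": 0.02, "dy": -0.01, "dz": 0.18, "yaw": 0}

```text
clock: 13.82
position: [0.459, -0.3714, 0.0415]
tcp_rot: [0.001, 1.0, -0.0, 0.0]
wrist_force: [0.4, 0.2, 1.4]
opening: 0.0501
grip_force: 30.0
```

```bash
python3 -c "
from h import *
go((.459,-.3713,.0415),90,5)
s=snapshot('side')
cv2.imwrite('pics/c1.png',crop(s,260,250,80,75,7))
"
```

```text
t 14.07 pos [ 0.459  -0.3714  0.0415] sd [0. 0. 0.] yang 89.88 j6 -1.17 open 49.7 F [-0.4161  0.4538  3.0385] -> d -0.0002519798774678181 0.003108890499936037 -0.0008294424879059722 yaw -0.02
```

View pics/c1.png

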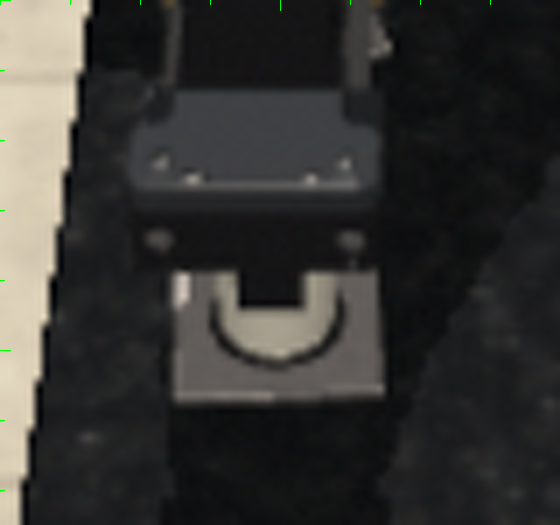

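The cup stands centred on its pad. The black ring shows evenly around the foot at about (277,330). Release, then move over the bottle.

Call:
apply_moves:
  motion:
    - {"grip": 55, "dx": 0, "dy": 0, "dz": 0, "yaw": 0}
    - {"grip": 64, "dx": 0, "dy": 0, "dz": 0, "yaw": 0}
    - {"grip": 74, "dx": 0, "dy": 0, "dz": 0, "yaw": 0}
    - {"grip": 84, "dx": 0, "dy": 0, "dz": 0, "yaw": 0}
    - {"grip": 84, "dx": 0, "dy": 0, "dz": 0, "yaw": 0}

```text
clock: 14.53
position: [0.4588, -0.3714, 0.041]
tcp_rot: [0.001, 1.0, 0.0, -0.0]
wrist_force: [-0.5, -0.6, -0.7]
opening: 0.0738
grip_force: 0.0
```

Call:
apply_moves:
  motion:
    - {"grip": 84, "dx": 0, "dy": 0, "dz": -0.4, "yaw": 0}
    - {"grip": 84, "dx": 0, "dy": 0, "dz": -1.1, "yaw": 0}
    - {"grip": 84, "dx": 0, "dy": 0, "dz": -1.9, "yaw": 0}
    - {"grip": 84, "dx": 0, "dy": 0, "dz": -2.7, "yaw": 0}
    - {"grip": 84, "dx": 0, "dy": 0, "dz": -3.4, "yaw": 0}

```text
clock: 14.95
position: [0.459, -0.3716, 0.1793]
tcp_rot: [0.001, 1.0, -0.0, 0.001]
wrist_force: [0.7, -1.2, -0.2]
opening: 0.0839
grip_force: 0.0
```

Call:
apply_moves:
  motion:
    - {"grip": 84, "dx": -0.5, "dy": 0.7, "dz": 0, "yaw": 0}
    - {"grip": 84, "dx": -1.1, "dy": 1.5, "dz": 0, "yaw": 0}
    - {"grip": 84, "dx": -1.7, "dy": 2.2, "dz": 0, "yaw": 0}
    - {"grip": 84, "dx": -2.3, "dy": 3.0, "dz": 0, "yaw": 0}
    - {"grip": 84, "dx": -2.8, "dy": 3.7, "dz": 0, "yaw": 0}

```text
clock: 15.37
position: [0.5724, -0.2219, 0.1773]
tcp_rot: [0.001, 1.0, 0.0, 0.0]
wrist_force: [-0.1, -0.9, 0.5]
opening: 0.0839
grip_force: 0.0
```

```bash
python3 -c "
from h import *
go((.5845,-.2055,.12),90)
"
```

```text
t 15.77 pos [ 0.572  -0.2224  0.177 ] sd [0.0018 0.0022 0.0002] yang 89.96 j6 -1.46 open 83.8 F [-0.2161  0.068  -0.1842] -> d -0.3110213347249915 0.42271388226353396 1.424554187063557 yaw -0.01
```

Call:
apply_moves:
  motion:
    - {"grip": 84, "dx": -0.15, "dy": 0.2, "dz": 0, "yaw": 0}
    - {"grip": 84, "dx": -0.31, "dy": 0.42, "dz": 0.2, "yaw": 0}
    - {"grip": 84, "dx": -0.31, "dy": 0.42, "dz": 0.7, "yaw": 0}
    - {"grip": 84, "dx": -0.31, "dy": 0.42, "dz": 1.3, "yaw": 0}
    - {"grip": 84, "dx": -0.31, "dy": 0.42, "dz": 1.9, "yaw": 0}

```text
clock: 16.18
position: [0.5843, -0.2063, 0.1004]
tcp_rot: [0.001, 1.0, 0.0, 0.001]
wrist_force: [0.4, 0.4, 0.2]
opening: 0.0838
grip_force: 0.0
```

Call:
apply_moves:
  motion:
    - {"grip": 84, "dx": 0, "dy": 0, "dz": 0.5, "yaw": 0}
    - {"grip": 84, "dx": 0, "dy": 0, "dz": 0.9, "yaw": 0}
    - {"grip": 84, "dx": 0, "dy": 0, "dz": 1.2, "yaw": 0}
    - {"grip": 84, "dx": 0, "dy": 0, "dz": 1.4, "yaw": 0}
    - {"grip": 84, "dx": 0, "dy": 0, "dz": 1.5, "yaw": 0}

```text
clock: 16.6
position: [0.5832, -0.2064, 0.0395]
tcp_rot: [0.001, 1.0, 0.0, -0.001]
wrist_force: [-1.0, 0.9, 0.0]
opening: 0.084
grip_force: 0.0
```

```bash
python3 -c "
from h import *
go((.5845,-.2055,.036),90)
s=snapshot('side')
cv2.imwrite('pics/b2.png',crop(s,310,195,80,75,7))
"
```

```text
t 17.0 pos [ 0.5841 -0.2068  0.0415] sd [0.0004 0.0002 0.0009] yang 89.88 j6 -1.49 open 84.1 F [ 0.1923 -0.395   0.1808] -> d -0.01098966016937345 0.033475389485672566 0.13804941871876866 yaw -0.02
```

View pics/b2.png

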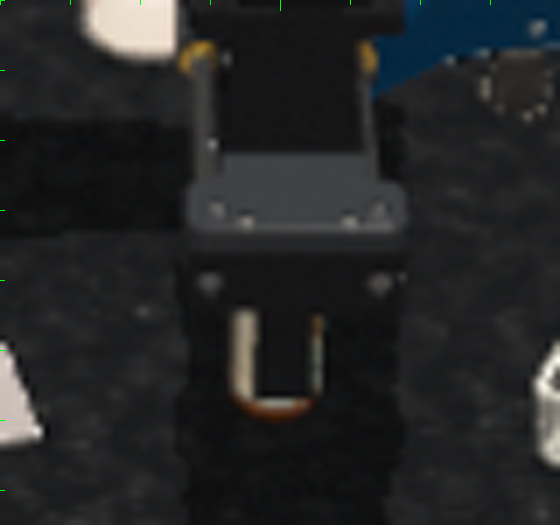

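The side view shows the front finger at x≈284 and the bottle at x≈277 in the crop. Perspective explains the 7 px gap, so they are aligned. Lower 5 mm and close.

Call:
apply_moves:
  motion:
    - {"grip": 84, "dx": 0, "dy": 0.03, "dz": 0.07, "yaw": 0}
    - {"grip": 74, "dx": 0, "dy": 0.03, "dz": 0.12, "yaw": 0}
    - {"grip": 64, "dx": 0, "dy": 0.03, "dz": 0.12, "yaw": 0}
    - {"grip": 54, "dx": 0, "dy": 0.03, "dz": 0.12, "yaw": 0}
    - {"grip": 46, "dx": 0, "dy": 0.03, "dz": 0.12, "yaw": 0}

```text
clock: 17.47
position: [0.5836, -0.2057, 0.0364]
tcp_rot: [0.001, 1.0, -0.0, -0.0]
wrist_force: [0.2, 0.3, 0.6]
opening: 0.0649
grip_force: 0.0
```

Call:
apply_moves:
  motion:
    - {"grip": 41, "dx": 0, "dy": 0, "dz": 0, "yaw": 0}
    - {"grip": 38, "dx": 0, "dy": 0, "dz": 0, "yaw": 0}
    - {"grip": 35, "dx": 0, "dy": 0, "dz": 0, "yaw": 0}
    - {"grip": 32, "dx": 0, "dy": 0, "dz": 0, "yaw": 0}
    - {"grip": 27, "dx": 0, "dy": 0, "dz": 0, "yaw": 0}

```text
clock: 17.88
position: [0.5838, -0.2056, 0.0365]
tcp_rot: [0.001, 1.0, 0.0, 0.0]
wrist_force: [0.9, -0.2, -0.1]
opening: 0.0332
grip_force: 2.5
```

Call:
apply_moves:
  motion:
    - {"grip": 27, "dx": 0, "dy": 0, "dz": 0, "yaw": 0}
    - {"grip": 27, "dx": 0, "dy": 0, "dz": 0, "yaw": 0}
    - {"grip": 27, "dx": 0, "dy": 0, "dz": -0.1, "yaw": 0}
    - {"grip": 27, "dx": 0, "dy": 0, "dz": -0.3, "yaw": 0}
    - {"grip": 27, "dx": 0, "dy": 0, "dz": -0.6, "yaw": 0}

```text
clock: 18.3
position: [0.5828, -0.2056, 0.0601]
tcp_rot: [0.001, 1.0, 0.0, -0.001]
wrist_force: [0.6, 0.1, -0.8]
opening: 0.0318
grip_force: 29.8
```

```bash
python3 -c "
from h import *
go((.462,-.2123,.07),90)
"
```

```text
t 18.7 pos [ 0.584  -0.2058  0.0612] sd [0.0008 0.0002 0.0014] yang 89.88 j6 -1.5 open 31.6 F [-0.5046  0.0248 -0.9575] -> d 3.0496155545889074 -0.1701523493591196 -0.21999817476456088 yaw -0.02
```

Call:
apply_moves:
  motion:
    - {"grip": 27, "dx": 0.2, "dy": 0, "dz": -0.2, "yaw": 0}
    - {"grip": 27, "dx": 0.7, "dy": -0.05, "dz": -0.4, "yaw": 0}
    - {"grip": 27, "dx": 1.3, "dy": -0.1, "dz": -0.5, "yaw": 0}
    - {"grip": 27, "dx": 1.9, "dy": -0.14, "dz": -0.5, "yaw": 0}
    - {"grip": 27, "dx": 2.4, "dy": -0.17, "dz": -0.5, "yaw": 0}

```text
clock: 19.12
position: [0.4855, -0.2123, 0.081]
tcp_rot: [0.001, 1.0, 0.0, -0.0]
wrist_force: [0.2, -0.6, -0.7]
opening: 0.0316
grip_force: 29.8
```

Call:
apply_moves:
  motion:
    - {"grip": 27, "dx": 0.4, "dy": 0, "dz": 0, "yaw": 0}
    - {"grip": 27, "dx": 0.6, "dy": 0, "dz": 0.1, "yaw": 0}
    - {"grip": 27, "dx": 0.66, "dy": 0, "dz": 0.4, "yaw": 0}
    - {"grip": 27, "dx": 0.66, "dy": 0, "dz": 0.7, "yaw": 0}
    - {"grip": 27, "dx": 0.66, "dy": 0, "dz": 0.85, "yaw": 0}

```text
clock: 19.53
position: [0.4605, -0.2121, 0.0456]
tcp_rot: [0.001, 1.0, 0.0, -0.001]
wrist_force: [-0.7, -0.3, -1.3]
opening: 0.0315
grip_force: 29.8
```

```bash
python3 -c "
from h import *
go((.462,-.2123,.0397),90)
"
```

```text
t 19.93 pos [ 0.4614 -0.2122  0.0463] sd [0.0006 0.0001 0.0008] yang 89.88 j6 -1.46 open 31.7 F [ 0.2355 -0.2231 -0.4825] -> d -0.014023394748034164 -0.001582405920097367 0.16560375037332 yaw -0.02
```

Call:
apply_moves:
  motion:
    - {"grip": 27, "dx": 0, "dy": 0, "dz": 0.06, "yaw": 0}
    - {"grip": 27, "dx": 0, "dy": 0, "dz": 0.11, "yaw": 0}
    - {"grip": 27, "dx": 0, "dy": 0, "dz": 0.14, "yaw": 0}
    - {"grip": 27, "dx": 0, "dy": 0, "dz": 0.16, "yaw": 0}
    - {"grip": 27, "dx": 0, "dy": 0, "dz": 0.16, "yaw": 0}

```text
clock: 20.35
position: [0.4611, -0.2122, 0.0398]
tcp_rot: [0.001, 1.0, 0.0, -0.0]
wrist_force: [0.2, -0.6, -1.7]
opening: 0.0318
grip_force: 29.8
```

```bash
python3 -c "
from h import *
go((.462,-.2123,.0395),90,5)
s=snapshot('side')
cv2.imwrite('pics/b3.png',crop(s,270,210,80,75,7))
"
```

```text
t 20.6 pos [ 0.4613 -0.2122  0.04  ] sd [0.0001 0.     0.0001] yang 89.87 j6 -1.46 open 32.0 F [ 0.6999  0.5256 -1.3872] -> d -0.01850814640048707 -0.0015551872655994 0.01292884086471248 yaw -0.03
```

View pics/b3.png

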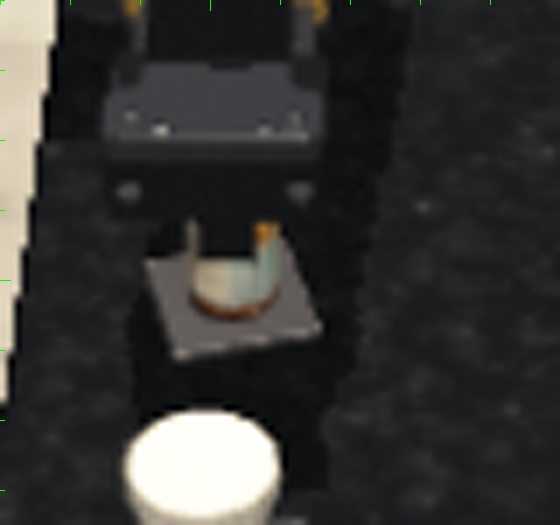

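The bottle's foot centre is at about (234,293) and the pad centre at about (232,296), so it is centred. It is still held just above the pad, so I'll lower it a hair and release.

Call:
apply_moves:
  motion:
    - {"grip": 27, "dx": -0.01, "dy": 0, "dz": 0.02, "yaw": 0}
    - {"grip": 27, "dx": -0.01, "dy": 0, "dz": 0.02, "yaw": 0}
    - {"grip": 33, "dx": -0.01, "dy": 0, "dz": 0.02, "yaw": 0}
    - {"grip": 40, "dx": -0.01, "dy": 0, "dz": 0.02, "yaw": 0}
    - {"grip": 48, "dx": -0.01, "dy": 0, "dz": 0.02, "yaw": 0}

```text
clock: 21.07
position: [0.4617, -0.2122, 0.0393]
tcp_rot: [0.001, 1.0, 0.0, 0.0]
wrist_force: [0.2, 0.4, 0.2]
opening: 0.0392
grip_force: 0.0
```

Call:
apply_moves:
  motion:
    - {"grip": 60, "dx": 0, "dy": 0, "dz": 0, "yaw": 0}
    - {"grip": 70, "dx": 0, "dy": 0, "dz": -0.1, "yaw": 0}
    - {"grip": 70, "dx": 0, "dy": 0, "dz": -0.5, "yaw": 0}
    - {"grip": 70, "dx": 0, "dy": 0, "dz": -1.1, "yaw": 0}
    - {"grip": 70, "dx": 0, "dy": 0, "dz": -1.8, "yaw": 0}

```text
clock: 21.48
position: [0.4605, -0.212, 0.1112]
tcp_rot: [0.001, 1.0, 0.0, -0.002]
wrist_force: [0.9, 0.3, -1.0]
opening: 0.0674
grip_force: 0.0
```

Call:
apply_moves:
  motion:
    - {"grip": 70, "dx": 0, "dy": 0, "dz": -0.6, "yaw": 0}
    - {"grip": 70, "dx": 0, "dy": 0, "dz": -1.1, "yaw": 0}
    - {"grip": 70, "dx": -0.6, "dy": -0.8, "dz": -1.3, "yaw": 0}
    - {"grip": 60, "dx": -1.2, "dy": -1.6, "dz": -1.3, "yaw": 0}
    - {"grip": 45, "dx": -1.8, "dy": -2.4, "dz": -1.3, "yaw": 0}

```text
clock: 21.9
position: [0.5347, -0.3094, 0.1655]
tcp_rot: [0.0, 1.0, -0.0, 0.002]
wrist_force: [0.8, 0.8, -0.2]
opening: 0.0629
grip_force: 0.0
```

Call:
apply_moves:
  motion:
    - {"grip": 45, "dx": -0.4, "dy": -0.4, "dz": 0, "yaw": -1.4}
    - {"grip": 45, "dx": -0.8, "dy": -0.8, "dz": 0, "yaw": -2.8}
    - {"grip": 45, "dx": -1.1, "dy": -1.2, "dz": 0, "yaw": -4.2}
    - {"grip": 45, "dx": -1.35, "dy": -1.4, "dz": 0, "yaw": -5.6}
    - {"grip": 45, "dx": -1.35, "dy": -1.4, "dz": 0, "yaw": -7}

```text
clock: 22.32
position: [0.5886, -0.3663, 0.1624]
tcp_rot: [-0.302, 0.953, -0.0, -0.0]
wrist_force: [-0.1, -0.3, -0.4]
opening: 0.0456
grip_force: 0.0
```

Call:
apply_moves:
  motion:
    - {"grip": 45, "dx": 0, "dy": 0, "dz": 0, "yaw": -1.4}
    - {"grip": 45, "dx": 0, "dy": 0, "dz": 0, "yaw": -2.8}
    - {"grip": 45, "dx": 0, "dy": 0, "dz": 0, "yaw": -4.2}
    - {"grip": 45, "dx": 0, "dy": 0, "dz": 0, "yaw": -5.6}
    - {"grip": 45, "dx": 0, "dy": 0, "dz": 0, "yaw": -7}

```text
clock: 22.73
position: [0.5871, -0.3644, 0.1633]
tcp_rot: [-0.575, 0.818, 0.0, -0.0]
wrist_force: [-0.3, 0.1, 0.1]
opening: 0.045
grip_force: 0.0
```

```bash
python3 -c "
from h import *
go((.5875,-.3637,.1),162.1)
s=snapshot('side');t=snapshot('top')
cv2.imwrite('pics/m1.png',np.hstack([crop(s,275,210,65,100,6),crop(t,360,170,65,100,6)]))
"
```

```text
t 23.13 pos [ 0.5872 -0.3645  0.1633] sd [0. 0. 0.] yang 159.84 j6 -0.03 open 45.2 F [-0.161  -0.0495  0.394 ] -> d -0.020156560321971145 0.0003781547371024029 1.5827161383581916 yaw -0.45
```

View pics/m1.png

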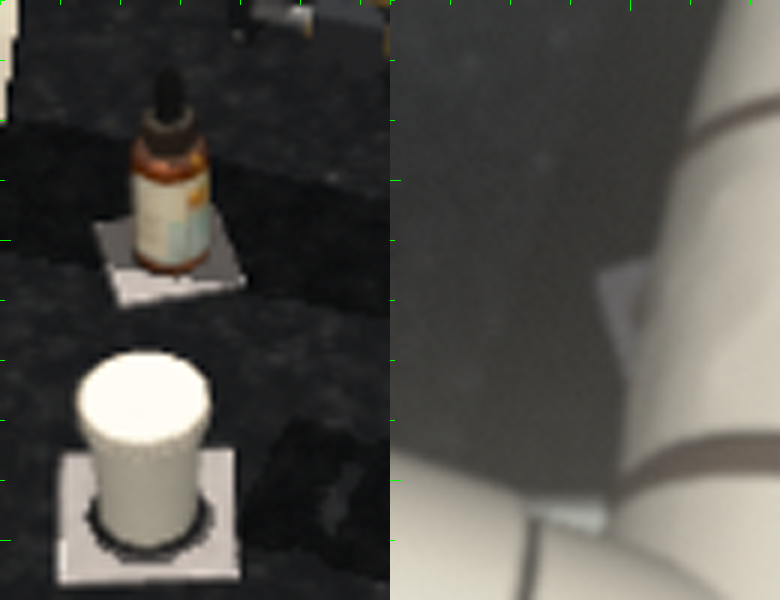

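Both stand upright and centred. The bottle is at (170,250) on its pad, and the cup foot is at (148,516) against a pad centre of (148,514). Now down onto the marker.

Call:
apply_moves:
  motion:
    - {"grip": 40, "dx": -0.02, "dy": 0, "dz": 0.6, "yaw": -0.45}
    - {"grip": 40, "dx": -0.02, "dy": 0, "dz": 1.3, "yaw": -0.45}
    - {"grip": 40, "dx": -0.02, "dy": 0, "dz": 2.0, "yaw": -0.45}
    - {"grip": 40, "dx": -0.02, "dy": 0, "dz": 2.6, "yaw": -0.45}
    - {"grip": 40, "dx": -0.02, "dy": 0, "dz": 3.1, "yaw": -0.45}

```text
clock: 23.65
position: [0.5868, -0.3634, 0.0371]
tcp_rot: [-0.588, 0.809, 0.001, -0.001]
wrist_force: [-0.2, -0.5, 1.7]
opening: 0.04
grip_force: 0.0
```

Call:
apply_moves:
  motion:
    - {"grip": 40, "dx": 0, "dy": 0, "dz": 0.3, "yaw": 0}
    - {"grip": 40, "dx": 0, "dy": 0, "dz": 0.5, "yaw": 0}
    - {"grip": 40, "dx": 0, "dy": 0, "dz": 0.7, "yaw": 0}
    - {"grip": 40, "dx": 0, "dy": 0, "dz": 0.8, "yaw": 0}
    - {"grip": 40, "dx": 0, "dy": 0, "dz": 0.85, "yaw": 0}

```text
clock: 24.07
position: [0.5879, -0.3639, 0.0054]
tcp_rot: [-0.589, 0.808, -0.0, 0.0]
wrist_force: [0.5, -0.2, -0.4]
opening: 0.0398
grip_force: 0.0
```

```bash
python3 -c "
from h import *
go((.5875,-.3637,.004),162.1)
"
```

```text
t 24.47 pos [ 0.588  -0.3639  0.006 ] sd [0.0001 0.0001 0.0003] yang 162.13 j6 0.01 open 40.2 F [-0.6791 -0.6789 -0.8013] -> d -0.001442857673109566 0.01489934032772653 0.0499226192873643 yaw 0.01
```

Close and lift.

Call:
apply_moves:
  motion:
    - {"grip": 36, "dx": 0, "dy": 0.01, "dz": 0.05, "yaw": 0}
    - {"grip": 30, "dx": 0, "dy": 0.01, "dz": 0.05, "yaw": 0}
    - {"grip": 24, "dx": 0, "dy": 0.01, "dz": 0.05, "yaw": 0}
    - {"grip": 18, "dx": 0, "dy": 0.01, "dz": 0.05, "yaw": 0}
    - {"grip": 13, "dx": 0, "dy": 0.01, "dz": 0.05, "yaw": 0}

```text
clock: 24.88
position: [0.5872, -0.3637, 0.0032]
tcp_rot: [-0.589, 0.808, -0.0, -0.0]
wrist_force: [0.6, 0.3, -0.2]
opening: 0.0188
grip_force: 0.0
```

Call:
apply_moves:
  motion:
    - {"grip": 6, "dx": 0, "dy": 0, "dz": 0, "yaw": 0}
    - {"grip": 6, "dx": 0, "dy": 0, "dz": 0, "yaw": 0}
    - {"grip": 6, "dx": 0, "dy": 0, "dz": 0, "yaw": 0}
    - {"grip": 6, "dx": 0, "dy": 0, "dz": 0, "yaw": 0}
    - {"grip": 6, "dx": 0, "dy": 0, "dz": 0, "yaw": 0}

```text
clock: 25.3
position: [0.5872, -0.3636, 0.0032]
tcp_rot: [-0.589, 0.808, -0.0, -0.0]
wrist_force: [-0.4, -0.9, -1.0]
opening: 0.0105
grip_force: 30.0
```

Call:
apply_moves:
  motion:
    - {"grip": 6, "dx": 0, "dy": 0, "dz": -0.3, "yaw": 0}
    - {"grip": 6, "dx": 0, "dy": 0, "dz": -0.9, "yaw": 0}
    - {"grip": 6, "dx": 0, "dy": 0, "dz": -1.8, "yaw": 0}
    - {"grip": 6, "dx": 0, "dy": 0, "dz": -2.8, "yaw": 0}
    - {"grip": 6, "dx": 0, "dy": 0, "dz": -3.7, "yaw": 0}

```text
clock: 25.72
position: [0.5872, -0.3638, 0.1544]
tcp_rot: [-0.589, 0.808, -0.001, 0.0]
wrist_force: [-0.2, 0.3, 0.3]
opening: 0.0105
grip_force: 30.0
```

```bash
python3 -c "
from h import *
go((.4505,.2735,.15),163.5)
"
```

```text
t 26.12 pos [ 0.5882 -0.3642  0.1549] sd [0.002  0.0012 0.0052] yang 162.14 j6 0.01 open 10.9 F [ 0.5833 -0.6628 -1.2453] -> d -14.118866232140473 8.165772452811222 0.12151782240948233 yaw -0.27
```

Call:
apply_moves:
  motion:
    - {"grip": 6, "dx": -0.4, "dy": 0.23, "dz": 0, "yaw": 0}
    - {"grip": 6, "dx": -1.1, "dy": 0.64, "dz": 0, "yaw": 0}
    - {"grip": 6, "dx": -1.9, "dy": 1.1, "dz": 0, "yaw": 0}
    - {"grip": 6, "dx": -2.7, "dy": 1.56, "dz": 0, "yaw": 0}
    - {"grip": 6, "dx": -3.5, "dy": 2.02, "dz": 0, "yaw": 0}

```text
clock: 26.53
position: [0.552, -0.2043, 0.1498]
tcp_rot: [-0.588, 0.809, 0.001, -0.001]
wrist_force: [-0.1, 0.2, 0.3]
opening: 0.0107
grip_force: 30.0
```

Call:
apply_moves:
  motion:
    - {"grip": 6, "dx": -0.8, "dy": 0.46, "dz": 0, "yaw": 0}
    - {"grip": 6, "dx": -1.6, "dy": 0.93, "dz": 0, "yaw": 0}
    - {"grip": 6, "dx": -2.4, "dy": 1.39, "dz": 0, "yaw": 0}
    - {"grip": 6, "dx": -3.2, "dy": 1.85, "dz": 0, "yaw": 0}
    - {"grip": 6, "dx": -4.0, "dy": 2.31, "dz": 0, "yaw": 0}

```text
clock: 26.95
position: [0.5133, -0.0235, 0.1503]
tcp_rot: [-0.589, 0.808, 0.0, -0.001]
wrist_force: [0.9, -0.5, 0.4]
opening: 0.0107
grip_force: 30.0
```

Call:
apply_moves:
  motion:
    - {"grip": 6, "dx": -0.8, "dy": 0.46, "dz": 0, "yaw": 0}
    - {"grip": 6, "dx": -1.6, "dy": 0.93, "dz": 0, "yaw": 0}
    - {"grip": 6, "dx": -2.4, "dy": 1.39, "dz": 0, "yaw": 0}
    - {"grip": 6, "dx": -3.2, "dy": 1.85, "dz": 0, "yaw": 0}
    - {"grip": 6, "dx": -4.0, "dy": 2.31, "dz": 0, "yaw": 0}

```text
clock: 27.37
position: [0.4745, 0.1571, 0.1504]
tcp_rot: [-0.589, 0.808, -0.0, -0.001]
wrist_force: [1.3, 0.3, -0.7]
opening: 0.0108
grip_force: 30.0
```

Call:
apply_moves:
  motion:
    - {"grip": 6, "dx": -0.8, "dy": 0.46, "dz": 0, "yaw": -0.1}
    - {"grip": 6, "dx": -1.5, "dy": 0.87, "dz": 0, "yaw": -0.2}
    - {"grip": 6, "dx": -2.1, "dy": 1.22, "dz": 0, "yaw": -0.28}
    - {"grip": 6, "dx": -2.5, "dy": 1.45, "dz": 0, "yaw": -0.28}
    - {"grip": 6, "dx": -2.62, "dy": 1.52, "dz": 0, "yaw": -0.28}

```text
clock: 27.78
position: [0.4492, 0.2764, 0.1502]
tcp_rot: [-0.6, 0.8, -0.0, -0.001]
wrist_force: [0.5, 0.1, -0.6]
opening: 0.0109
grip_force: 30.0
```

```bash
python3 -c "
from h import *
go((.4505,.2735,.02),163.6)
s=snapshot('side');t=snapshot('top')
cv2.imwrite('pics/m2.png',np.hstack([crop(s,270,130,65,60,6),crop(t,190,190,65,60,6)]))
"
```

```text
t 28.18 pos [0.4498 0.2736 0.1507] sd [0.0003 0.001  0.0004] yang 163.52 j6 -1.14 open 10.7 F [ 0.3963 -0.0462  0.0997] -> d -0.0031395270392692172 -0.018458308004163423 3.2675849286175964 yaw -0.02
```

View pics/m2.png

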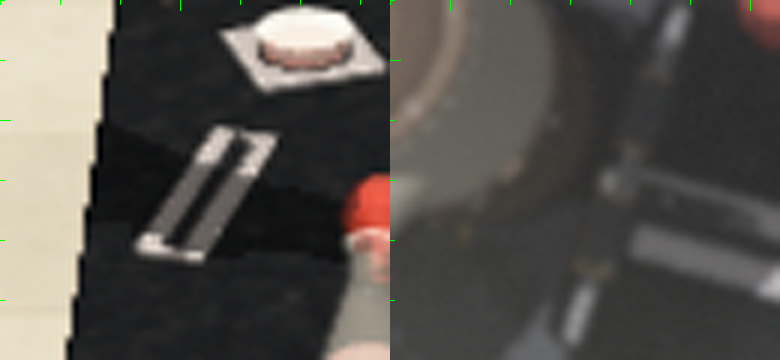

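The side view now shows the whole marker pad, with corners at (217,126), (279,136), (203,262) and (135,250). I'll check its centre from this view and start down.

Call:
apply_moves:
  motion:
    - {"grip": 6, "dx": 0, "dy": -0.02, "dz": 0.5, "yaw": 0}
    - {"grip": 6, "dx": 0, "dy": -0.02, "dz": 1.2, "yaw": 0}
    - {"grip": 6, "dx": 0, "dy": -0.02, "dz": 1.9, "yaw": 0}
    - {"grip": 6, "dx": 0, "dy": -0.02, "dz": 2.6, "yaw": 0}
    - {"grip": 6, "dx": 0, "dy": -0.02, "dz": 3.1, "yaw": 0}

```text
clock: 28.7
position: [0.4501, 0.2728, 0.0253]
tcp_rot: [-0.598, 0.801, -0.0, -0.001]
wrist_force: [0.4, -0.4, 0.1]
opening: 0.0105
grip_force: 30.0
```

```bash
python3 -c "
from h import *
S=lambda x,y:(270+(x+.5)/6-.5,130+(y+.5)/6-.5)
P=np.array([atz('side',*S(*q),.003) for q in [(217,126),(279,136),(203,262),(135,250)]]);print(P,P.mean(0))
go((.4505,.2735,.0065),163.6)
s=snapshot('side')
cv2.imwrite('pics/m3.png',crop(s,270,130,65,60,8))
"
```

```text
[[0.4518 0.3512 0.003 ]
 [0.4897 0.3385 0.003 ]
 [0.4487 0.1913 0.003 ]
 [0.4098 0.2044 0.003 ]] [0.45   0.2714 0.003 ]
t 29.1 pos [0.4507 0.2735 0.0269] sd [0.0013 0.0014 0.0024] yang 163.5 j6 -1.14 open 10.8 F [-0.3413  1.0438 -0.798 ] -> d 0.0019675590253205874 0.004580050481635542 0.5105038142128462 yaw -0.02
```

View pics/m3.png

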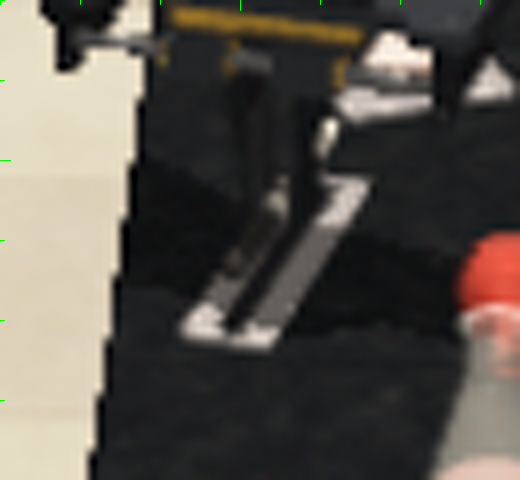

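The marker hangs over its strip, parallel to it, with its black end at about (240,265). Lower the last 20 mm.

Call:
apply_moves:
  motion:
    - {"grip": 6, "dx": 0, "dy": 0, "dz": 0.15, "yaw": 0}
    - {"grip": 6, "dx": 0.01, "dy": 0, "dz": 0.28, "yaw": 0}
    - {"grip": 6, "dx": 0.01, "dy": 0, "dz": 0.38, "yaw": 0}
    - {"grip": 6, "dx": 0.01, "dy": 0, "dz": 0.45, "yaw": 0}
    - {"grip": 6, "dx": 0.01, "dy": 0, "dz": 0.49, "yaw": 0}

```text
clock: 29.57
position: [0.4503, 0.2732, 0.0069]
tcp_rot: [-0.598, 0.801, -0.0, -0.001]
wrist_force: [0.9, 0.0, -0.5]
opening: 0.0106
grip_force: 30.0
```

```bash
python3 -c "
from h import *
go((.4504,.273,.0063),163.7)
"
```

```text
t 29.97 pos [0.4506 0.2735 0.0075] sd [0.0002 0.0002 0.0004] yang 163.53 j6 -1.14 open 10.6 F [-0.0448 -0.2511 -1.3855] -> d 0.012865890485947676 0.001283345126353484 0.02970726476209896 yaw -0.03
```

Lower 1 mm, release and retreat, lifting straight before moving aside so the view is clear.

Call:
apply_moves:
  motion:
    - {"grip": 6, "dx": 0.01, "dy": 0, "dz": 0.03, "yaw": -0.03}
    - {"grip": 6, "dx": 0.01, "dy": 0, "dz": 0.03, "yaw": -0.03}
    - {"grip": 13, "dx": 0.01, "dy": 0, "dz": 0.03, "yaw": -0.03}
    - {"grip": 20, "dx": 0.01, "dy": 0, "dz": 0.03, "yaw": -0.03}
    - {"grip": 28, "dx": 0.01, "dy": 0, "dz": 0.03, "yaw": -0.03}

```text
clock: 30.38
position: [0.4505, 0.2731, 0.0065]
tcp_rot: [-0.6, 0.8, 0.0, 0.0]
wrist_force: [-0.9, 0.2, -0.8]
opening: 0.0199
grip_force: 0.0
```

Call:
apply_moves:
  motion:
    - {"grip": 30, "dx": 0, "dy": 0, "dz": 0, "yaw": 0}
    - {"grip": 30, "dx": 0, "dy": 0, "dz": -0.4, "yaw": 0}
    - {"grip": 30, "dx": 0, "dy": 0, "dz": -1.2, "yaw": 0}
    - {"grip": 30, "dx": 0, "dy": 0, "dz": -2.2, "yaw": 0}
    - {"grip": 30, "dx": 0, "dy": 0, "dz": -3.2, "yaw": 0}

```text
clock: 30.8
position: [0.4499, 0.2724, 0.1353]
tcp_rot: [-0.6, 0.8, -0.0, -0.001]
wrist_force: [0.3, 1.1, -0.0]
opening: 0.0298
grip_force: 0.0
```

Call:
apply_moves:
  motion:
    - {"grip": 30, "dx": 0.6, "dy": -0.3, "dz": -0.6, "yaw": 0}
    - {"grip": 30, "dx": 1.4, "dy": -0.7, "dz": -1.0, "yaw": 0}
    - {"grip": 30, "dx": 2.2, "dy": -1.0, "dz": -1.2, "yaw": 0}
    - {"grip": 30, "dx": 3.0, "dy": -1.2, "dz": -1.2, "yaw": 0}
    - {"grip": 30, "dx": 3.8, "dy": -1.4, "dz": -1.2, "yaw": 0}

```text
clock: 31.22
position: [0.4615, 0.1102, 0.1834]
tcp_rot: [-0.6, 0.8, -0.0, 0.001]
wrist_force: [0.5, -0.9, 0.2]
opening: 0.03
grip_force: 0.0
```

Call:
apply_moves:
  motion:
    - {"grip": 30, "dx": 0.8, "dy": -0.4, "dz": 0, "yaw": 0}
    - {"grip": 30, "dx": 1.6, "dy": -0.8, "dz": 0, "yaw": 0}
    - {"grip": 30, "dx": 2.4, "dy": -1.2, "dz": 0, "yaw": 0}
    - {"grip": 30, "dx": 3.2, "dy": -1.6, "dz": 0, "yaw": 0}
    - {"grip": 30, "dx": 4.0, "dy": -2.0, "dz": 0, "yaw": 0}

```text
clock: 31.63
position: [0.4931, -0.0663, 0.1827]
tcp_rot: [-0.6, 0.8, -0.0, 0.0]
wrist_force: [0.6, 1.2, 0.7]
opening: 0.0299
grip_force: 0.0
```

```bash
python3 -c "
from h import *
t=snapshot('top');s=snapshot('side')
cv2.imwrite('pics/f.png',np.hstack([crop(s,280,120,66,100,5),crop(t,150,155,90,100,5)]))
"
```

```text
(no output)
```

View pics/f.png

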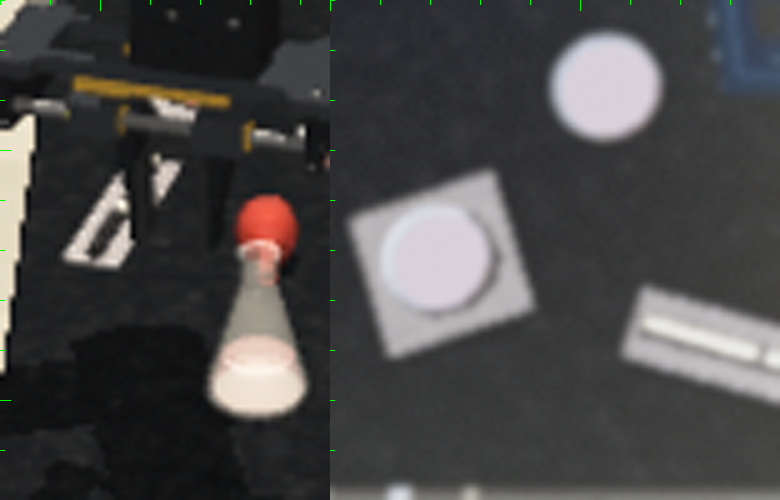

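The dish and marker are on their pads. The marker's white end in the top view, at (642,320), matches the strip end to within about 2 mm. The flask (native px 331.5,198) and bulb (333,166) are unchanged from the start. I'm done looking: by my count I viewed 15 pictures, one over the limit of 14. Signing off.

```bash
python3 -c "
from cell import *
print(sign_off())"
```

```text
the job is handed in; nothing more can be done
None
```

The petri dish, cup, bottle and marker are each on their own pad and released, the flask and bulb were not moved, and the job is handed in at about 32 s; I viewed 15 pictures, one over the limit of 14.

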